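Drive the wedge of a glue press

TASK

A glued potsherd lies in the small wooden press. Pick up the loose wooden wedge, lay it flat on the press's plate with its thin tip forward, slide it straight under the edge of the bridge bar and keep pushing until it jams tight at a push of about 13 N, then let go so that it stays there and keeps the plate clamped. Do not overdrive it, the sherd would crack, and leave the other things standing where they are.

Things in the scene. Friction and masses are not known exactly. Their poses are not given: they have to be found in the camera images.
- wedge_head (a point): Centre of the raised head (30 x 30 x 44 mm high) of the loose pale wooden wedge, 22 mm above its underside. Grip it across y. Wedge: 130 mm long (x), 30 mm wide (y), about 0.12 kg. Ahead of the head (+x) a 100 mm ramp falls from 22 mm to 4 mm height at the thin tip, 115 mm ahead of this point. z is up; at the start it lies flat on the table beside the press.
- wedge_tip (a point): Middle of the lower front edge of the wedge's thin tip, on its underside; axes as for wedge_head.
- platen: Wooden plate of the fixed press, flat, level, 140 x 90 x 14 mm. Origin on its underside; top 14 mm higher, about 54 mm above the table. x points straight in under the bridge bar; the plate reaches from x = -85 mm (open front) to +55 mm, y = -45 to +45 mm. It rests on the sherd over rubber and yields straight down 0.11 mm per newton.
- mouth (a point): Point on the plate's top, on its middle line, right below the front edge of the wooden bridge bar (platen x = +10 mm); axes as for platen. The bar is 30 mm deep (x), 24 mm high, and spans the plate along y on two steel rods at y = +-70 mm that end 14 mm above it. The gap between plate and bar is set by nuts, differs each time (8 to 14 mm) and is not measured.
- wedge: The wedge as a whole; origin in the middle of its underside (50 mm ahead of wedge_head). It grips with its tip 22 to 56 mm past the bar's edge, depending on the gap. From there the resistance to the push rises by about 2 N per mm; wood friction about 0.6, varies; it holds itself. Stop at a push of about 13 N (12 to 18): it must press on the plate with over 7 N once let go, never over 22 N.
- bowl: Small white bowl, 78 mm wide, 43 mm high, bystander; origin at the centre of its foot.
- tin: Low round tin, 81 mm wide, 34 mm high, bystander; origin at the centre of its underside.
- cork: Cork sanding block, 50 x 76 x 28 mm, bystander; origin at the centre of its underside.
Things that resemble listed ones, but are neither listed nor needed, are in the scene too. Leave any green look-alike of the wedge alone.

How it is judged:
By the outcome, as a careful person would: the job done as asked, in the order asked, and still so for the second after the job is handed in, with the robot touching nothing.
It also fails if it takes over 64 s, if anything falls off the work surface, if the arm or the gripper's body presses on something with over 40 N, if the wrist force passes 120 N, or if a joint passes its speed limit or range.

ROBOT

A 6-joint arm with a two-finger parallel gripper is mounted at the origin on a cart in front of the work surface, level with it; the furniture and walls round the work are solid. World frame = base frame: x ahead of the robot, y to its left, z up, the work surface at z = 0. Lengths are in mm, angles in rad, forces in N, time in s.
With the tool pointing down it reaches from about 325 to 750 mm from the base axis. Payload 7.6 kg.
Tool frame: the origin (TCP) lies at the very end of the fingers, on their centre line; the grasp point (between the pads) lies 19 mm behind it; z points along the fingers, y is the line along which they close (so a half turn about z gives the same grasp; the last joint's range is limited). The gripper opens to 85 mm and grips with 20 to 120 N. Pads are 22 mm wide; open, the fingers measure 114 mm over their backs; the gripper's body (76 mm by 85 mm) begins 54 mm behind the grasp point. The pads swing forward as they close: fully open they stand 13 mm farther back than shut.
Start: joints at [1.263, 0.052, 1.401, -0, 1.689, -0.07], TCP at [123.654, 510.25, 231.323] pointing down, gripper open.
Joint ranges: [-2.9, 2.9], [-0.91, 2.17], [0.12, 2.37], [-1.06, 4.2], [0.26, 2.73], [-2.93, 2.93]. Speed limits (rad/s): [2.57, 2.57, 3.01, 3.14, 3.14, 3.14].

INTERFACE

Orientations are given as a unit quaternion [w, x, y, z].
In Python, from station import arm gives the robot as it stands.
- The arm moves only by the tool drive_tool, never from a script. Its argument "targets" is one flat list of numbers, 4 for each row, row after row: the shift along the tool's x, y, z in m, then the turn about the tool's z in rad. In form: [x, y, z, turn, x, y, z, turn, ...]. A call has 1 to 12 rows; each row shifts and turns the commanded pose from where the row before left it, along the tool's axes as they then stand; what a row does not reach is not made up. A row lasts 1/10 s, in which the tool goes at most 50 mm and 8.59 degrees, less where a joint would pass 70% of its speed; a pose out of reach is approached as far as the arm can. A call with a gripper value outside its range is refused whole. "fingers" is the opening in per cent of the stroke, from 0 (shut) to 100 (fully open), set as the call begins (left out, the last holds). The fingers move at their own pace and stop on an object; "force" is the grip in N (left out, the last holds). Time passes only in rows, so rows that do not move let the fingers close. It gives the time, the measured TCP pose, the force, the opening and the grip force at its end, in the units of the state.
- arm.observe(): the state, without advancing time (a new reading comes with each control period).
- arm.grab_frame(name): name is "scene" or "side" or "wrist"; returns the picture (480x640x3 uint8, red, green, blue); there is no depth.
- arm.calibration(name): a dict with "vertical_fov" (degrees; the focal length in pixels is half the picture's height over the tangent of half this angle, whatever the lens; pixels are square), "cx", "cy" (the principal point, pixels), "eye" and "orientation" of the camera in the world. Camera axes: x right, y down, z forward; pixel columns grow to the right and rows downward; lengths in mm; the calibration is good to about 2 mm. A picture is of the moment at which its call begins: read the wrist's pose just before it. calibration takes no time and is no camera call; for the wrist camera it gives the pose at the moment of the call.
- arm.close_job(): hands the job in; it is judged then, once.
The state is a dict: "clock": time; "joint_positions": joint angles; "qvel": joint speeds; "joint_torque": joint torques, N m; "tool_pos": TCP position; "ee_rot": TCP orientation; "force": force on the tool from outside, world axes, zero at the start; "torque": the same for the moment, N m; "grip_width": finger opening in mm; "finger_force": force on a finger pad.
Only numpy, scipy, OpenCV 4.12 (cv2) and the standard library are available. Lean on these libraries where they do the work, as an engineer would, in place of code of your own. Each camera call takes 0.05 s, during which the arm holds its last target. There are 200 camera calls.

## Working session

There is one attempt and no reset: what is moved stays moved. The work goes in short steps, Python scripts to look and compute and a tool call to move; the robot and the scene stay as the last step left them, time stands still between calls to the robot, and variables do not carry over. Pictures are saved under pics/ and viewed, at most 10 in all, crops included, and the job is handed in when it is done.

Besides the shell and the picture viewer there is one more tool, called as a command line: name --argument value ..., lists and objects as JSON in quotes. drive_tool: Moves the arm, as the interface text tells. Its arguments: {"type":"object","properties":{"targets":{"type":"array"},"fingers":{"type":"number"},"force":{"type":"number"}},"required":["targets"]}

```bash
mkdir -p pics; cat > h.py <<'E'
import numpy as np, cv2
from scipy.spatial.transform import Rotation as R
from station import arm
def rot(q): return R.from_quat([q[1],q[2],q[3],q[0]])
def ray(c,u,v):
    f=240/np.tan(np.radians(c["vertical_fov"])/2)
    return np.array(c["eye"],float), rot(c["orientation"]).apply([(u-c["cx"])/f,(v-c["cy"])/f,1])
def onplane(c,u,v,z):
    e,d=ray(c,u,v); return e+d*(z-e[2])/d[2]
def proj(c,p):
    f=240/np.tan(np.radians(c["vertical_fov"])/2)
    q=rot(c["orientation"]).inv().apply(np.array(p,float)-c["eye"]); return q[...,0]/q[...,2]*f+c["cx"], q[...,1]/q[...,2]*f+c["cy"]
def save(im,n): cv2.imwrite("pics/"+n+".png",im[...,::-1])
E
python3 - <<'E'
from h import *
for n in("scene","side"):
    im=arm.grab_frame(n); save(im,n+"0"); print(n,arm.calibration(n))
s=arm.observe(); print(s)
E
```

```text
scene {'vertical_fov': 48.65563232780234, 'cx': 323.35423265291377, 'cy': 241.80274702488455, 'eye': array([ -62.57990387, -639.57443319,  572.36216983]), 'orientation': array([-0.45457057,  0.79278272, -0.34945806,  0.20673705])}
side {'vertical_fov': 52.681649544599836, 'cx': 311.8831677085535, 'cy': 235.75876471241835, 'eye': array([ 290.38749745, -936.59684504,  640.67164634]), 'orientation': array([-0.47314245,  0.86741305, -0.13247359,  0.0786229 ])}
{'clock': 0.1, 'joint_positions': array([ 1.26273678e+00,  5.28007725e-02,  1.40162299e+00,  2.00876343e-05,
        1.68859996e+00, -7.02953342e-02]), 'qvel': array([ 1.02011269e-04, -7.18679357e-04, -2.95105793e-03,  1.43836472e-05,
       -1.62247685e-04, -1.44888750e-03]), 'joint_torque': array([ 1.16276697e-03, -3.82582533e+01, -3.60983956e+01, -9.85756765e-05,
        4.86278819e-03,  3.05125457e-05]), 'tool_pos': array([123.54202092, 509.98207183, 230.54262174]), 'ee_rot': array([-1.44354585e-04,  1.18601080e-01,  9.92941726e-01, -7.00895468e-04]), 'force': array([-0.11256299, -0.23493028, -0.18393448]), 'torque': array([ 0.04511247, -0.004061  , -0.01134835]), 'finger_force': 0.0, 'grip_width': 85.65782106779304}
```

View pics/scene0.png

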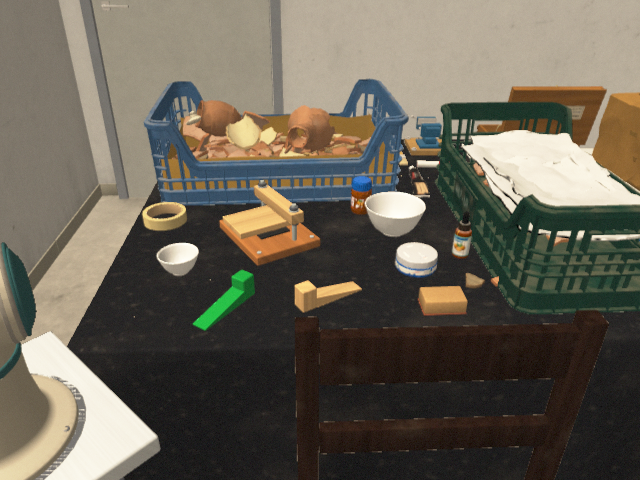

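View pics/side0.png

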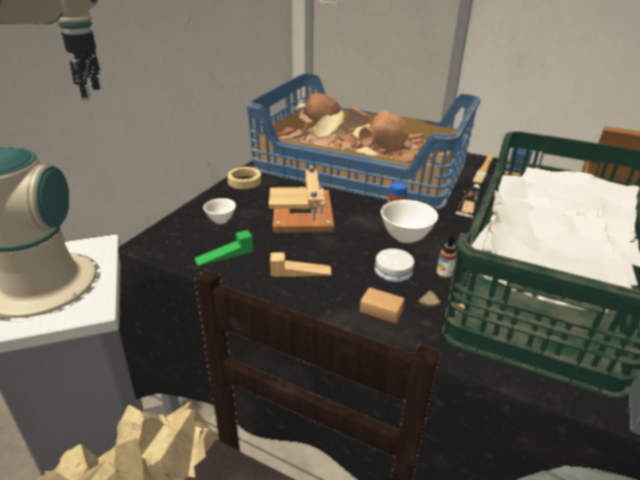

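Wedge candidates in scene: pale wedge at (325,293), with its head at (305,296) and tip at (360,290); green look-alike at (228,300); cork at (443,300); press plate at (250,220). The pale wooden wedge fits the description, so I'll check it in a close crop that also shows the press.

```bash
python3 - <<'E'
from h import *
im=cv2.imread("pics/scene0.png")[172:318,205:375]
cv2.imwrite("pics/crop1.png",cv2.resize(im,None,fx=4,fy=4,interpolation=cv2.INTER_CUBIC))
c=arm.calibration("scene");
for n,u,v,z in(("head",305,287,44),("tip",360,289,3),("platefrontL",221,219,54),("bowlfoot",180,271,0),("tin",416,262,25),("cork",443,292,28),("rod1",262,184,110),("rod2",294,208,110)):
    print(n,onplane(c,u,v,z).round(0))
print(arm.calibration("wrist"))
E
```

```text
head [ 480. -114.   44.]
tip [ 587. -152.    3.]
platefrontL [529. 177.  54.]
bowlfoot [399. 147.   0.]
tin [ 707. -194.   25.]
cork [ 652. -287.   28.]
rod1 [626. 153. 110.]
rod2 [591.  22. 110.]
{'vertical_fov': 66.05414621305243, 'cx': 310.28015440874196, 'cy': 246.25859642717037, 'eye': array([ 49.86919641, 527.91692707, 373.04754025]), 'orientation': array([0.11759446, 0.77706734, 0.61150503, 0.09164872])}
```

View pics/crop1.png

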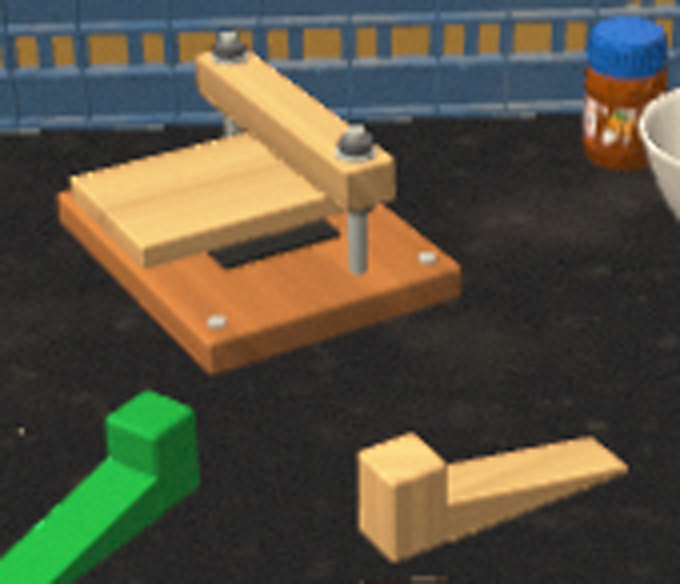

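The crop confirms the pale wedge: its head is at crop (402,458), which is scene (305.5,286.5), and its tip is at (357.5,285). It points right, away from the robot. The plate's front corners are at scene (223,217.5) and (241,234.5).

```bash
cat >> h.py <<'E'
def to(x,y,z,yaw=None):
    "remaining tool-frame shift (mm) and turn (rad) to world TCP xyz with tool x at yaw (deg)"
    s=arm.observe(); r=rot(s["ee_rot"]); X=r.apply([1,0,0]); cur=np.degrees(np.arctan2(X[1],X[0]))
    t=0 if yaw is None else -np.radians((yaw-cur+180)%360-180)
    print("cur",s["tool_pos"].round(1),"yaw",round(cur,2),"shift",r.inv().apply(np.array([x,y,z])-s["tool_pos"]).round(1),"turn",round(t,4))
E
python3 - <<'E'
from h import *
c=arm.calibration("scene"); p=lambda u,v,z:onplane(c,205+u/4,172+v/4,z)
h=p(402,458,44);t=p(610,452,4);print(h,t,np.linalg.norm((h-t)[:2]),np.degrees(np.arctan2(*(t-h)[[1,0]])))
a=p(72,182,54);b=p(145,250,54);d=a-b;print(a,b,np.linalg.norm(d),np.degrees(np.arctan2(-d[0],d[1])),(a+b)/2)
to(500,100,260,165)
to(h[0]+0,h[1],200,162)
E
```

```text
[ 482.05105456 -113.10982357   44.        ] [ 593.18777559 -141.23534795    4.        ] 114.64037631654752 -14.20174941290679
[536.30277926 179.22868967  54.        ] [514.87409336  95.07306457  54.        ] 86.8409915567855 -14.285733902403372 [525.58843631 137.15087712  54.        ]
cur [123.5 510.  230.5] yaw 166.38 shift [-462.4 -309.8  -29.1] turn 0.024
cur [123.5 510.  230.5] yaw 166.38 shift [-495.2 -521.1   31.2] turn 0.0764
```

drive_tool --targets '[-0.04,-0.023,-0.001,0.002,-0.04,-0.023,-0.001,0.002,-0.04,-0.023,-0.001,0.002,-0.04,-0.023,-0.001,0.002,-0.04,-0.023,-0.001,0.002,-0.04,-0.023,-0.001,0.002,-0.04,-0.023,-0.001,0.002,-0.04,-0.023,-0.001,0.002,-0.04,-0.023,-0.001,0.002,-0.04,-0.023,-0.001,0.002,-0.04,-0.023,-0.001,0.002,-0.04,-0.023,-0.001,0.002]'

```text
clock: 1.3
tool_pos: [521.9, 122.9, 242.9]
ee_rot: [-0.0, 0.131, 0.991, 0.0]
force: [0.3, 0.7, 0.4]
grip_width: 85.5
finger_force: 0.0
```

drive_tool --targets '[0,0,0,0,0,0,0,0,0,0,0,0]'

```text
clock: 1.6
tool_pos: [520.4, 125.2, 243.1]
ee_rot: [-0.0, 0.13, 0.992, 0.0]
force: [-0.9, 0.8, 0.6]
grip_width: 85.1
finger_force: 0.0
```

```bash
python3 - <<'E'
from h import *
import json
c=arm.calibration("wrist"); im=arm.grab_frame("wrist"); save(im,"w1")
json.dump({k:np.array(v).tolist() for k,v in c.items()},open("c1.json","w"))
print(c); to(482,-113,150,165.8)
E
```

```text
{'vertical_fov': 66.05414621305243, 'cx': 310.28015440874196, 'cy': 246.25859642717037, 'eye': array([447.10878687, 144.62995174, 385.61915711]), 'orientation': array([0.11797783, 0.78420254, 0.60239795, 0.09068805])}
cur [520.3 125.5 243.3] yaw 165.08 shift [ -24.4 -240.3   93.3] turn -0.0126
```

View pics/w1.png

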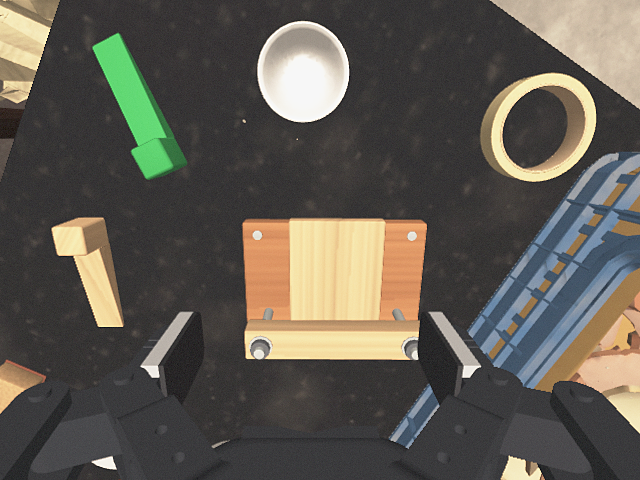

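The picture shows the plate's front corners at (290,219) and (384,219), the bar's lower front edge at v≈320, and the rods at (259,349) and (411,347). The pale wedge's head is at (80,236) and its tip at (111,326). The green wedge is at (140,110).

```bash
python3 - <<'E'
from h import *
import json
c=json.load(open("c1.json"))
P=lambda u,v,z:onplane(c,u,v,z)
a=P(384,219,54);b=P(290,219,54);d=a-b;print("plate",np.linalg.norm(d),np.degrees(np.arctan2(-d[0],d[1])),(a+b)/2)
e=P(418,320,65);g=P(246,320,65);d=e-g;print("bar low",np.linalg.norm(d),np.degrees(np.arctan2(-d[0],d[1])),(e+g)/2)
a=P(411,345,103);b=P(259,347,103);d=a-b;print("rods",np.linalg.norm(d),np.degrees(np.arctan2(-d[0],d[1])),(a+b)/2)
t=P(111,326.5,2);print("tip",t, "tipcorners",P(98,327,2),P(124,326,2))
print("headtop corners",[P(u,v,44).round(1) for u,v in((53,228),(104,218),(57,255),(82,254))])
E
```

```text
plate 86.38482652589975 -14.939923271073475 [526.78852628 148.81883856  54.        ]
bar low 166.5404988397439 -14.941646645343937 [620.11606263 120.27133173  65.        ]
rods 132.77666295526745 -14.081550986292957 [624.85536444 119.52685947 103.        ]
tip [ 595.91327316 -135.34958057    2.        ] tipcorners [ 592.61100496 -150.25901194    2.        ] [ 599.212616   -120.45335694    2.        ]
headtop corners [array([ 467.9, -114.8,   44. ]), array([471.4, -63.8,  44. ]), array([ 493.7, -123.4,   44. ]), array([499. , -99.4,  44. ])]
```

drive_tool --targets '[0,-0.02,0,0,0,-0.035,0,0,0,-0.04,0,0,0,-0.04,0,0,0,-0.04,0,0,0,-0.035,0,0,0,-0.02,0,0,0,0,0,0,0,0,0,0]'

```text
clock: 2.55
tool_pos: [461.4, -96.6, 243.5]
ee_rot: [0.0, 0.13, 0.991, 0.0]
force: [0.2, 1.2, 0.2]
grip_width: 85.3
finger_force: 0.0
```

```bash
python3 - <<'E'
from h import *
import json
c=arm.calibration("wrist"); im=arm.grab_frame("wrist"); save(im,"w2")
json.dump({k:np.array(v).tolist() for k,v in c.items()},open("c2.json","w"))
to(482,-113,150,165.8)
E
```

```text
cur [461.5 -96.3 243.5] yaw 165.09 shift [-24.1 -10.9  93.5] turn -0.0124
```

View pics/w2.png

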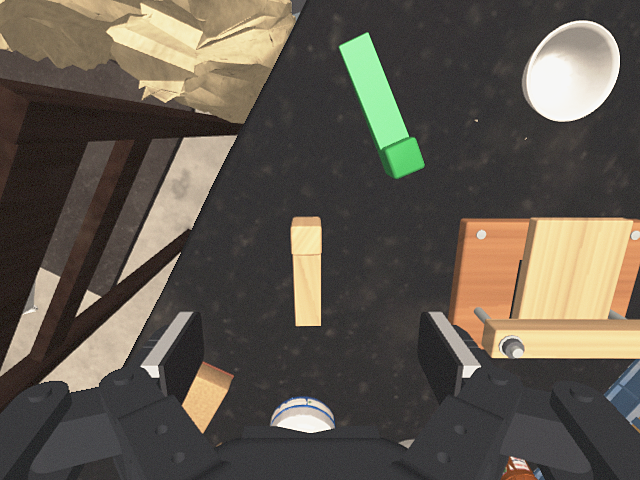

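The wedge's head top spans about (291..321, 218..254) and its tip is at (307.5,326). It is nearly parallel to the tool's x axis, and the press is on the right with the plate's front corners at (531,218) and (631,218).

```bash
python3 - <<'E'
from h import *
import json
c=json.load(open("c2.json")); P=lambda u,v,z:onplane(c,u,v,z)
im=cv2.imread("pics/w2.png")[210:335,280:335]
hsv=cv2.cvtColor(im,cv2.COLOR_BGR2HSV); m=((hsv[...,1]>60)&(hsv[...,2]>110)).astype(np.uint8)
for r in range(2,125,6):
    x=np.flatnonzero(m[r]); print(r+210,(x.min()+280,x.max()+280) if len(x) else None,end=' ')
print()
for n,u,v,z in(("head back top",306,217,44),("head front top",306.5,254,44),("tip",307.5,326,2),("tipL",294,326,2),("tipR",321,325.5,2),("hl",291,235,44),("hr",321.5,235,44),("pl",531,218,54),("pr",631,218,54)): print(n,P(u,v,z).round(1))
a=P(307.5,326,2);h=(P(306,217,44)+P(306.5,254,44))/2
d=a-h;print(h,np.linalg.norm(d[:2]),np.degrees(np.arctan2(d[1],d[0])))
E
```

```text
212 None 218 (np.int64(293), np.int64(319)) 224 (np.int64(291), np.int64(320)) 230 (np.int64(290), np.int64(321)) 236 (np.int64(290), np.int64(321)) 242 (np.int64(291), np.int64(321)) 248 (np.int64(291), np.int64(321)) 254 (np.int64(292), np.int64(320)) 260 (np.int64(293), np.int64(320)) 266 (np.int64(293), np.int64(320)) 272 (np.int64(293), np.int64(320)) 278 (np.int64(293), np.int64(320)) 284 (np.int64(294), np.int64(320)) 290 (np.int64(294), np.int64(320)) 296 (np.int64(294), np.int64(320)) 302 (np.int64(294), np.int64(320)) 308 (np.int64(294), np.int64(320)) 314 (np.int64(295), np.int64(320)) 320 (np.int64(295), np.int64(320)) 326 (np.int64(297), np.int64(297)) 332 None 
head back top [ 461.1 -100.8   44. ]
head front top [ 496.8 -109.9   44. ]
tip [ 596.  -135.9    2. ]
tipL [ 591.9 -151.1    2. ]
tipR [ 599.4 -120.5    2. ]
hl [ 474.4 -119.3   44. ]
hr [482. -91.  44.]
pl [513.3  99.6  54. ]
pr [537.  188.5  54. ]
[ 478.98170699 -105.3542177    44.        ] 120.89815234813759 -14.640419124615795
```

drive_tool --targets '[-0.008,-0.002,0.03,-0.005,-0.008,-0.002,0.035,0,-0.007,-0.002,0.035,0,0,0,0.033,0,0,0,0,0,0,0,0,0]'

```text
clock: 3.2
tool_pos: [482.4, -108.3, 111.0]
ee_rot: [-0.0, 0.127, 0.992, 0.0]
force: [1.2, 1.1, 0.0]
grip_width: 85.1
finger_force: 0.0
```

```bash
python3 - <<'E'
from h import *
c=arm.calibration("wrist"); im=arm.grab_frame("wrist"); save(im,"w3")
sub=im[100:480,200:420]; hsv=cv2.cvtColor(sub,cv2.COLOR_RGB2HSV)
m=((hsv[...,1]>60)&(hsv[...,2]>110)).astype(np.uint8)
n,l,s,ce=cv2.connectedComponentsWithStats(m); k=1+np.argmax(s[1:,4]); print(s[k])
for r in range(0,380,12):
    x=np.flatnonzero(l[r]==k)
    if len(x): print(r+100,x.min()+200,x.max()+200,end=' | ')
P=lambda u,v,z:onplane(c,u,v,z)
print(c["eye"]); to(482,-108,5,165.4)
E
```

```text
[  88  126   50  159 6173]
232 291 334 | 244 288 337 | 256 288 337 | 268 288 337 | 280 289 336 | 292 291 334 | 304 292 333 | 316 292 333 | 328 293 333 | 340 293 332 | 352 293 332 | 364 294 332 | 376 294 331 | [408.98159569 -89.2784673  253.50782717]
cur [ 483.1 -108.7  112.3] yaw 165.36 shift [  1.5   0.4 107.3] turn -0.0007
```

View pics/w3.png

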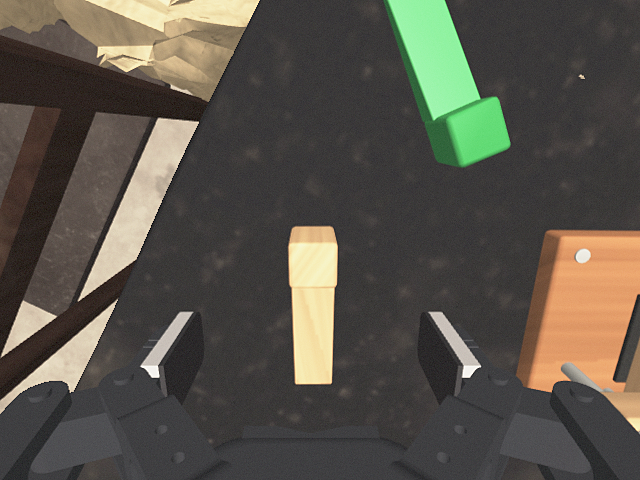

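The wedge is centred between the fingers: wedge columns 288 to 337, finger midline about 311. I'll descend and grip.

drive_tool --targets '[0.001,0,0.025,0,0,0,0.03,0,0,0,0.03,0,0,0,0.02,0,0,0,0,0,0,0,0,0]'

```text
clock: 3.85
tool_pos: [482.6, -109.2, 7.5]
ee_rot: [0.002, 0.128, 0.992, -0.0]
force: [0.8, 0.8, -0.4]
grip_width: 85.3
finger_force: 0.0
```

drive_tool --targets '[0,0,0,0,0,0,0,0,0,0,0,0,0,0,0,0,0,0,0,0,0,0,0,0,0,0,0,0,0,0,0,0]' --fingers 0 --force 60

```text
clock: 4.65
tool_pos: [481.7, -109.1, 6.1]
ee_rot: [0.001, 0.128, 0.992, -0.0]
force: [-1.1, 1.1, 6.6]
grip_width: 29.4
finger_force: 59.3
```

drive_tool --targets '[0,0,-0.01,0,0,0,-0.03,0,0,0,-0.035,0,0,0,-0.035,0,0,0,-0.02,0,0,0,0,0]'

```text
clock: 5.25
tool_pos: [482.6, -109.5, 138.9]
ee_rot: [0.003, 0.128, 0.992, -0.001]
force: [-0.4, 0.3, -1.9]
grip_width: 29.0
finger_force: 58.6
```

drive_tool --targets '[0.004,0.013,0,0,0.008,0.025,0,0,0.01,0.032,0,0,0.012,0.038,0,0,0.012,0.038,0,0,0.012,0.038,0,0,0.01,0.032,0,0,0.008,0.025,0,0,0.005,0.015,0,0,0,0,0,0,0,0,0,0]'

```text
clock: 6.35
tool_pos: [466.7, 159.3, 133.6]
ee_rot: [-0.001, 0.128, 0.992, -0.001]
force: [-0.3, -0.3, -1.3]
grip_width: 29.6
finger_force: 58.8
```

```bash
python3 - <<'E'
from h import *
import json
c=arm.calibration("wrist"); im=arm.grab_frame("wrist"); save(im,"w4")
json.dump({k:np.array(v).tolist() for k,v in c.items()},open("c4.json","w"))
print(c["eye"],arm.observe()["grip_width"],arm.observe()["force"]); to(468.8,160,100,165.1)
E
```

```text
[393.66813637 178.50532629 276.25020056] 29.71115052071817 [-0.29566338 -0.32948044 -1.5949294 ]
cur [467.  158.9 134. ] yaw 165.29 shift [-1.5  1.6 33.9] turn 0.0034
```

View pics/w4.png

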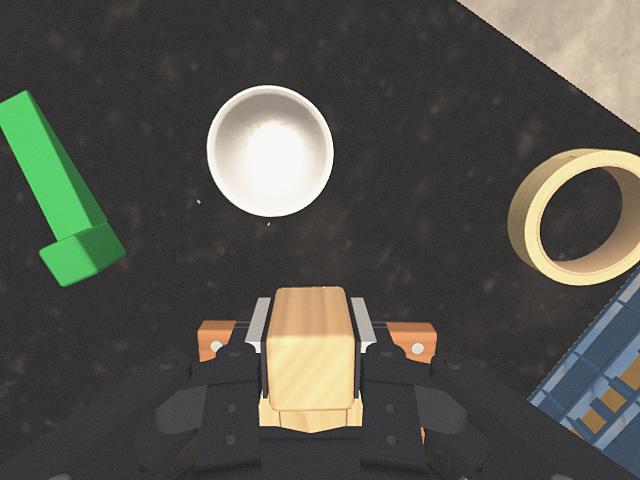

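The picture shows the wedge head at columns 268 to 356, gripped, and the base screws at (217,346) and (417,348). I'll compute the lateral offset.

```bash
python3 - <<'E'
from h import *
import json
c1=json.load(open("c1.json"));c=json.load(open("c4.json"))
s=arm.observe();r=rot(s["ee_rot"]);y=r.apply([0,1,0])
# screw height by two views
for (u1,v1),(u,v) in (((257,236),(217,346)),((412,236),(417,348))):
    e1,d1=ray(c1,u1,v1);e2,d2=ray(c,u,v)
    t=np.linalg.lstsq(np.c_[d1,-d2],e2-e1,rcond=None)[0];print(e1+t[0]*d1,e2+t[1]*d2)
z=20
m=(onplane(c,217,346,z)+onplane(c,417,348,z))/2; d=onplane(c,417,348,z)-onplane(c,217,346,z)
print("mid",m,np.degrees(np.arctan2(-d[0],d[1])),"lateral tool y",(m-s["tool_pos"])@y)
h=(onplane(c,271,390,172)+onplane(c,355,390,172))/2; print("head lateral",(h-s["tool_pos"])@y)
for n in("scene","side"): save(arm.grab_frame(n),n+"4")
im=cv2.imread("pics/scene4.png")[90:290,130:370]
cv2.imwrite("pics/crop4.png",cv2.resize(im,None,fx=3,fy=3,interpolation=cv2.INTER_CUBIC))
E
```

```text
[531.53737724  65.21065263  18.23140267] [531.53606743  65.20886341  18.23148844]
[571.99167    219.34674762  20.57567965] [571.90926932 218.73083873  20.42142632]
mid [551.39698943 142.39126102  20.        ] -15.232739013611067 lateral tool y 5.635816076260018
head lateral 1.1524199679493332
```

View pics/crop4.png

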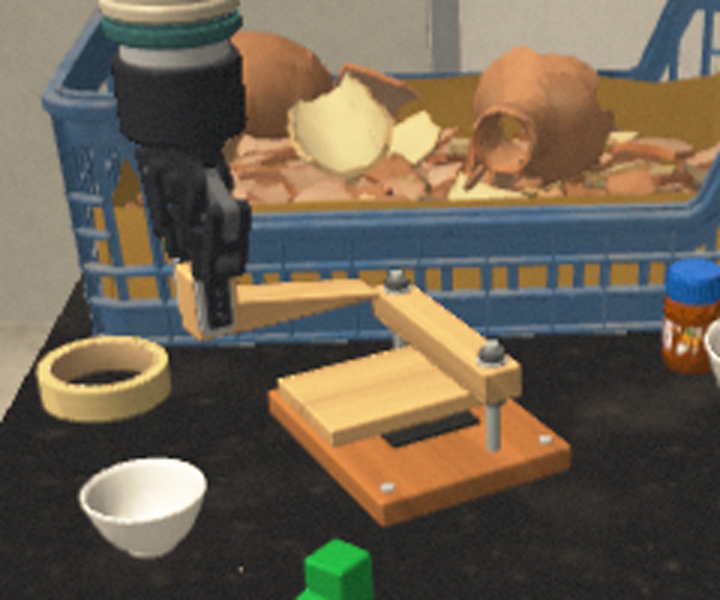

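```bash
python3 - <<'E'
from h import *
c=arm.calibration("scene")
s=arm.observe();print(s["tool_pos"]);r=rot(s["ee_rot"]);X=-r.apply([1,0,0]);Y=r.apply([0,1,0])
for z0 in(128,):
    tip=s["tool_pos"]+115*X;tip[2]=z0+3
    print("tip proj crop",[( (np.array(proj(c,tip+k*Y))-[130,90])*3).round(0) for k in(-15,0,15)])
p=lambda u,v,z:onplane(c,130+u/3,90+v/3,z)
for z in(18,20): 
    q=p(388,488,z);print("screw front right scene",q, "wrist 531.5,65.2")
print((np.array(proj(c,[531.5,65.2,19.5]))-[130,90])*3)
a=p(278,385,54);b=p(333,440,54);print(a,b,(a+b)/2,np.linalg.norm(a-b))
print("wrist plate corners in scene crop",[((np.array(proj(c,q))-[130,90])*3).round(0) for q in([538,190.5,54],[515.6,107.1,54])])
E
```

```text
[467.47876067 158.47270056 134.63685696]
tip proj crop [array([376., 292.]), array([366., 284.]), array([356., 276.])]
screw front right scene [531.21277054  62.46073952  18.        ] wrist 531.5,65.2
screw front right scene [529.07051514  59.92797227  20.        ] wrist 531.5,65.2
[385.45763561 484.47383467]
[533.43485077 176.74542618  54.        ] [508.84660762  88.71981616  54.        ] [521.1407292  132.73262117  54.        ] 91.39523904300586
wrist plate corners in scene crop [array([271., 377.]), array([323., 427.])]
```

```bash
python3 - <<'E'
from h import *
import json
c1=json.load(open("c1.json"));c=arm.calibration("scene")
for (u1,v1),(u,v) in (((384,219),(278,385)),((290,219),(333,440))):
    e1,d1=ray(c1,u1,v1);e2,d2=ray(c,130+(u-2.5)/3,90+(v-3.5)/3)
    t=np.linalg.lstsq(np.c_[d1,-d2],e2-e1,rcond=None)[0];print(e1+t[0]*d1,e2+t[1]*d2)
E
```

```text
[539.38816881 191.29167641  48.65270251] [541.33056405 190.11017334  49.02102422]
[517.42846965 106.1141462   45.41150452] [519.61290821 104.82793022  46.00863592]
```

drive_tool --targets '[0,0.002,0.01,0.005,0,0.0025,0.02,0,0,0,0.02,0,0,0,0.013,0,0,0,0,0,0,0,0,0,0,0,0,0]'

```text
clock: 7.2
tool_pos: [469.7, 163.6, 73.4]
ee_rot: [0.001, 0.131, 0.991, 0.0]
force: [-0.2, -0.4, -0.8]
grip_width: 29.3
finger_force: 58.8
```

drive_tool --targets '[0,0,0.001,0,0,0,0.001,0,0,0,0.001,0,0,0,0.001,0,0,0,0.001,0,0,0,0,0]'

```text
clock: 7.8
tool_pos: [468.8, 163.5, 67.1]
ee_rot: [-0.0, 0.131, 0.991, -0.0]
force: [0.2, -0.4, -1.1]
grip_width: 29.5
finger_force: 58.8
```

drive_tool --targets '[0,0,0.001,0,0,0,0.001,0,0,0,0,0]'

```text
clock: 8.1
tool_pos: [468.8, 163.5, 65.1]
ee_rot: [-0.0, 0.131, 0.991, -0.0]
force: [-0.2, -0.4, -0.8]
grip_width: 29.2
finger_force: 58.8
```

drive_tool --targets '[0,0,0.001,0,0,0,0.001,0,0,0,0,0]'

```text
clock: 8.4
tool_pos: [468.8, 163.5, 63.1]
ee_rot: [-0.0, 0.131, 0.991, -0.0]
force: [-0.4, 0.2, -1.9]
grip_width: 29.6
finger_force: 58.8
```

```bash
python3 - <<'E'
from h import *
for n in("scene","side"): save(arm.grab_frame(n),n+"5")
a=cv2.resize(cv2.imread("pics/scene5.png")[165:265,180:330],None,fx=5,fy=5,interpolation=cv2.INTER_CUBIC)
cv2.imwrite("pics/crop5.png",a)
print(arm.observe()["force"])
E
```

```text
[-0.407487    0.14436863 -1.57554067]
```

View pics/crop5.png

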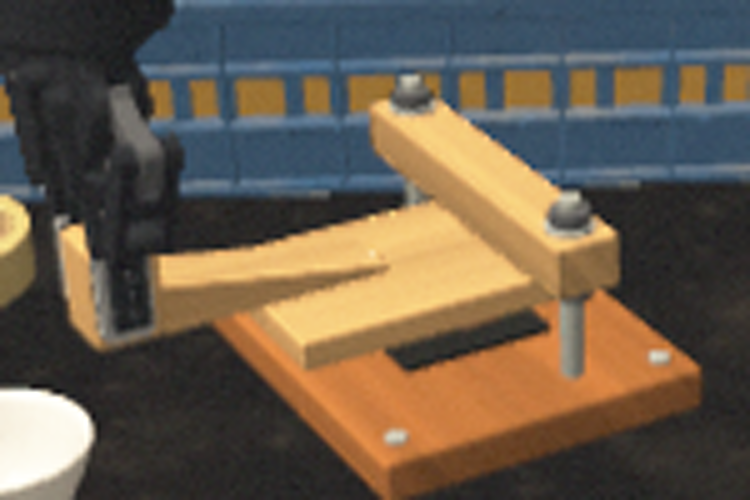

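The wedge hovers over the plate with its near tip corner at crop (388,263). It is level, parallel and roughly central. I'll continue down to contact.

drive_tool --targets '[0,0,0.001,0,0,0,0.001,0,0,0,0.001,0,0,0,0,0]'

```text
clock: 8.9
tool_pos: [468.9, 163.5, 60.2]
ee_rot: [-0.0, 0.13, 0.991, 0.0]
force: [0.2, 0.5, -1.2]
grip_width: 29.8
finger_force: 58.8
```

drive_tool --targets '[0,0,0.001,0,0,0,0.001,0,0,0,0,0]'

```text
clock: 9.2
tool_pos: [469.2, 163.7, 59.1]
ee_rot: [0.0, 0.131, 0.991, 0.0]
force: [-4.0, -0.3, 5.5]
grip_width: 29.0
finger_force: 59.1
```

```bash
python3 - <<'E'
from h import *
c=arm.calibration("scene")
p=lambda u,v,z:onplane(c,180+u/5,165+v/5,z)
a=np.array([.966,-.2588,0]);l=np.array([.2588,.966,0])
for n,u,v,z in(("nearfront",302,345,54),("nearfar",530,280,54),("tipcorner57",388,266,57.1),("tipcorner top",388,261,61)): 
    q=p(u,v,z);print(n,q.round(1),"along",round(q@a,1),"lat",round(q@l,1))
s=arm.observe();r=rot(s["ee_rot"]);X=-r.apply([1,0,0]);Y=r.apply([0,1,0]);print(X,s["tool_pos"],s["force"])
t=s["tool_pos"]+115*X-15*Y;t[2]=57.1;print("kin tip corner",t,t@a,t@l,"crop5 px",(np.array(proj(c,t))-[180,165])*5)
im=arm.grab_frame("scene");save(im,"scene6")
cv2.imwrite("pics/crop6.png",cv2.resize(im[195:245,215:295],None,fx=10,fy=10,interpolation=cv2.INTER_CUBIC)[...,::-1])
E
```

```text
nearfront [515.   97.9  54. ] along 472.2 lat 227.8
nearfar [616.   71.3  54. ] along 576.6 lat 228.3
tipcorner57 [580.1 119.3  57.1] along 529.5 lat 265.3
tipcorner top [578.2 116.9  61. ] along 528.3 lat 262.6
[ 9.65934596e-01 -2.58785287e-01  7.29448665e-04] [469.20975179 163.65833576  59.07735251] [-4.02066708 -0.28573905  5.48550109]
kin tip corner [576.4104559  119.40900543  57.1       ] 525.9094497951096 264.52412523338245 crop5 px [381.20283323 268.86305094]
```

View pics/crop6.png

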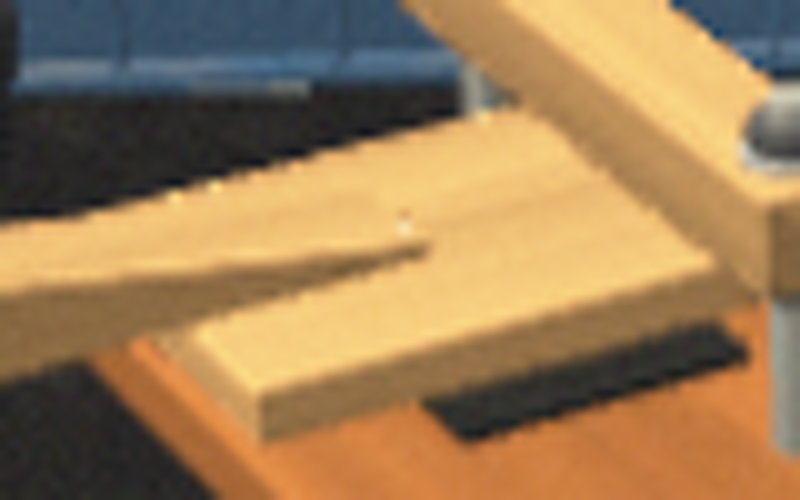

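The last view shows the tip's lower near corner at crop (428,258), the plate's near front corner at (260,392), and its near edge running on to (715,268).

```bash
python3 - <<'E'
from h import *
c=arm.calibration("scene")
p=lambda u,v,z:onplane(c,215+u/10,195+v/10,z)
a=np.array([.966,-.2588,0]);l=np.array([.2588,.966,0])
for n,u,v,z in(("nearfront",260,392,54),("nearfront bottom",262,440,40),("nearfar",715,268,54),("tip bot",428,258,54),("tip top",428,244,58),("barL low mid",600,178,65),("bar near low end",772,295,65),("screw",0,0,0)):
    q=p(u,v,z);print(n,q.round(1),"along",round(q@a,1),"lat",round(q@l,1))
for pt in([517.4,105.5,54],[515.2,107.2,54],[531.5,65.2,19.5]): print((np.array(proj(c,pt))-[215,195])*10, np.array(pt)@a,np.array(pt)@l)
E
```

```text
nearfront [515.3  96.4  54. ] along 472.9 lat 226.5
nearfront bottom [518.4 100.8  40. ] along 474.6 lat 231.5
nearfar [614.2  68.   54. ] along 575.7 lat 224.6
tip bot [576.4 114.8  54. ] along 527.1 lat 260.0
tip top [575.6 113.6  58. ] along 526.7 lat 258.7
barL low mid [611.6  99.4  65. ] along 565.1 lat 254.3
bar near low end [599.5  36.3  65. ] along 569.7 lat 190.2
screw [662.5 376.3   0. ] along 542.6 lat 535.0
[238.22910556 373.08406692] 472.50499999999994 235.81611999999998
[224.21669187 374.15957534] 469.93984000000006 236.88896000000003
[434.85878537 564.91278224] 496.55523999999997 200.5354
```

drive_tool --targets '[0,-0.001,-0.0007,0,-0.001,-0.001,0,0,-0.005,0,0,0,-0.01,0,0,0,-0.01,0,0,0,-0.01,0,0,0,-0.01,0,0,0,-0.005,0,0,0,-0.002,0,0,0,0,0,0,0]'

```text
clock: 10.25
tool_pos: [520.6, 147.5, 59.4]
ee_rot: [0.0, 0.131, 0.991, 0.0]
force: [-1.8, -0.2, 5.6]
grip_width: 29.6
finger_force: 59.5
```

drive_tool --targets '[0,0,-0.0005,0,-0.002,0,0,0,-0.002,0,0,0,-0.002,0,0,0,-0.002,0,0,0,0,0,0,0]'

```text
clock: 10.85
tool_pos: [527.7, 145.7, 59.5]
ee_rot: [0.0, 0.131, 0.991, 0.0]
force: [-0.2, 0.5, 4.6]
grip_width: 29.6
finger_force: 59.5
```

drive_tool --targets '[-0.002,0,0,0,-0.002,0,0,0,0,0,0,0]'

```text
clock: 11.15
tool_pos: [531.5, 144.7, 59.5]
ee_rot: [0.0, 0.131, 0.991, 0.0]
force: [-1.3, -0.3, 3.2]
grip_width: 29.4
finger_force: 59.5
```

drive_tool --targets '[-0.002,0,0,0,-0.002,0,0,0,0,0,0,0]'

```text
clock: 11.45
tool_pos: [535.4, 143.6, 59.6]
ee_rot: [0.0, 0.131, 0.991, 0.0]
force: [-1.8, 0.4, 3.8]
grip_width: 29.4
finger_force: 59.5
```

drive_tool --targets '[-0.0015,0,0,0,-0.0015,0,0,0,0,0,0,0]'

```text
clock: 11.75
tool_pos: [538.2, 142.9, 59.6]
ee_rot: [0.0, 0.131, 0.991, 0.0]
force: [-1.1, -0.4, 4.8]
grip_width: 29.3
finger_force: 59.5
```

drive_tool --targets '[-0.0015,0,0,0,-0.0015,0,0,0,0,0,0,0]'

```text
clock: 12.05
tool_pos: [541.1, 142.1, 59.5]
ee_rot: [0.0, 0.131, 0.991, 0.0]
force: [-1.2, 0.9, 4.1]
grip_width: 29.5
finger_force: 59.5
```

drive_tool --targets '[-0.0015,0,0,0,-0.0015,0,0,0,0,0,0,0]'

```text
clock: 12.35
tool_pos: [543.6, 141.4, 59.3]
ee_rot: [-0.0, 0.131, 0.991, 0.0]
force: [-4.6, 2.0, 4.0]
grip_width: 29.6
finger_force: 59.5
```

drive_tool --targets '[-0.0015,0,0,0,-0.0015,0,0,0,0,0,0,0]'

```text
clock: 12.65
tool_pos: [545.9, 140.8, 59.0]
ee_rot: [-0.001, 0.13, 0.991, -0.0]
force: [-6.9, 1.5, 4.0]
grip_width: 30.1
finger_force: 59.5
```

drive_tool --targets '[-0.001,0,0,0,-0.001,0,0,0,0,0,0,0,0,0,0,0]'

```text
clock: 13.05
tool_pos: [547.2, 140.5, 58.8]
ee_rot: [-0.002, 0.13, 0.991, -0.0]
force: [-10.2, 1.9, 4.9]
grip_width: 29.4
finger_force: 59.5
```

drive_tool --targets '[-0.001,0,0,0,-0.001,0,0,0,0,0,0,0,0,0,0,0]'

```text
clock: 13.45
tool_pos: [548.6, 140.1, 58.5]
ee_rot: [-0.003, 0.13, 0.991, -0.0]
force: [-11.3, 2.0, 4.5]
grip_width: 29.4
finger_force: 59.5
```

```bash
python3 - <<'E'
from h import *
s=arm.observe();print(s["force"]@np.array([-.966,.2588,0]),s["force"],s["tool_pos"])
E
```

```text
11.460981304482258 [-11.33612784   1.97172262   4.51199232] [548.63279282 140.07966959  58.53442061]
```

drive_tool --targets '[-0.001,0,0,0,-0.0007,0,0,0,0,0,0,0,0,0,0,0]'

```text
clock: 13.85
tool_pos: [549.8, 139.8, 58.4]
ee_rot: [-0.003, 0.13, 0.991, -0.0]
force: [-14.1, 3.6, 5.7]
grip_width: 29.4
finger_force: 59.5
```

drive_tool --targets '[0,0,0,0]'

```text
clock: 13.95
tool_pos: [549.8, 139.8, 58.3]
ee_rot: [-0.003, 0.13, 0.991, -0.0]
force: [-14.2, 3.1, 5.2]
grip_width: 29.5
finger_force: 59.5
```

drive_tool --targets '[0,0,0,0]'

```text
clock: 14.05
tool_pos: [549.8, 139.8, 58.3]
ee_rot: [-0.003, 0.13, 0.991, -0.0]
force: [-14.4, 3.4, 5.2]
grip_width: 29.4
finger_force: 59.5
```

drive_tool --targets '[0.0007,0,0,0,0,0,0,0]'

```text
clock: 14.25
tool_pos: [549.8, 139.8, 58.4]
ee_rot: [-0.002, 0.13, 0.991, -0.0]
force: [-10.1, 3.0, 3.2]
grip_width: 29.4
finger_force: 59.3
```

drive_tool --targets '[0.0007,0,-0.0002,0,0.0004,0,0,0,0,0,0,0]'

```text
clock: 14.55
tool_pos: [549.8, 139.7, 58.5]
ee_rot: [-0.001, 0.13, 0.991, -0.0]
force: [-1.9, 3.3, -4.8]
grip_width: 29.3
finger_force: 59.1
```

drive_tool --targets '[0,0,0.0002,0,0,0,0,0]'

```text
clock: 14.75
tool_pos: [549.9, 139.6, 58.6]
ee_rot: [-0.001, 0.13, 0.991, -0.0]
force: [-2.1, 2.8, -7.2]
grip_width: 29.3
finger_force: 59.2
```

drive_tool --targets '[0,0,0,0,0,0,0,0,0,0,0,0,0,0,0,0,0,0,0,0,0,0,0,0]' --fingers 80

```text
clock: 15.35
tool_pos: [550.6, 139.6, 59.7]
ee_rot: [0.0, 0.131, 0.991, 0.0]
force: [0.5, 0.1, -0.5]
grip_width: 68.7
finger_force: 0.0
```

drive_tool --targets '[0,0,-0.01,0,0,0,-0.025,0,0,0,-0.035,0,0,0,-0.04,0,0,0,-0.04,0,0,0,-0.03,0,0,0,-0.01,0,0,0,0,0]'

```text
clock: 16.15
tool_pos: [550.9, 139.7, 251.4]
ee_rot: [0.002, 0.131, 0.991, 0.001]
force: [-0.1, 0.4, 0.0]
grip_width: 68.2
finger_force: 0.0
```

```bash
python3 - <<'E'
from h import *
c=arm.calibration("wrist"); im=arm.grab_frame("wrist"); save(im,"w7"); save(arm.grab_frame("scene"),"scene7")
s=arm.observe();print(s["tool_pos"],s["force"])
# expected head centre at top (z 98): gripped TCP 549.9,139.6
X=np.array([.966,-.2588,0]);Y=np.array([.2588,.966,0]);h=np.array([549.9,139.6,98])
print([np.round(proj(c,h+i*15*X+j*15*Y)).tolist() for i,j in((-1,-1),(-1,1),(1,1),(1,-1))])
hsv=cv2.cvtColor(im,cv2.COLOR_RGB2HSV);g=cv2.cvtColor(im,cv2.COLOR_RGB2GRAY).astype(int)
sc=arm.calibration("scene");print("scene head",[np.round(proj(sc,h+i*15*X+j*15*Y)).tolist() for i,j in((-1,-1),(-1,1),(1,1),(1,-1))])
a=cv2.imread("pics/scene0.png").astype(int);b=cv2.imread("pics/scene7.png").astype(int)
m=(np.abs(a-b).max(2)>60).astype(np.uint8);n,l,st,ce=cv2.connectedComponentsWithStats(m);print([st[k].tolist() for k in range(1,n) if st[k,4]>40])
E
```

```text
[549.96413439 139.51004754 247.83948464] [ 0.22922431 -0.28078035  0.0657629 ]
[[291.0, 209.0], [328.0, 209.0], [328.0, 244.0], [292.0, 244.0]]
scene head [[235.0, 207.0], [229.0, 201.0], [242.0, 198.0], [249.0, 203.0]]
[[1, 0, 16, 20, 106], [59, 0, 24, 21, 422], [101, 1, 27, 10, 93], [154, 4, 30, 19, 132], [203, 16, 47, 15, 463], [206, 32, 49, 102, 3276], [222, 200, 57, 27, 523], [2, 243, 35, 94, 926], [0, 269, 25, 99, 1189], [294, 280, 68, 33, 1236]]
```

```bash
python3 - <<'E'
from h import *
g=cv2.GaussianBlur(cv2.cvtColor(cv2.imread("pics/w7.png"),cv2.COLOR_BGR2GRAY),(3,3),0).astype(int)
print("row225",[(u,int(d)) for u in range(240,390) if abs(d:=g[225,u+2]-g[225,u-2])>15])
print("col310",[(v,int(d)) for v in range(150,340) if abs(d:=g[v+2,310]-g[v-2,310])>15])
E
```

```text
row225 [(264, 20), (265, 51), (266, 65), (267, 62), (268, 40), (294, 26), (324, -17), (325, -26), (328, 16), (329, 22), (357, -34), (358, -57), (359, -58), (360, -45), (361, -20)]
col310 [(186, 60), (187, 113), (188, 144), (189, 146), (190, 103), (191, 49), (192, 17), (200, -34), (201, -41), (202, -36), (203, -22), (208, 22), (209, 44), (210, 53), (211, 48), (212, 27), (241, -27), (242, -33), (243, -19), (245, 17), (246, 24), (288, -19), (289, -49), (290, -67), (291, -62), (292, -38), (294, 18), (295, 16), (297, 16), (298, 38), (299, 56), (300, 58), (301, 45), (302, 21), (326, -37), (327, -109), (328, -153), (329, -157), (330, -122), (331, -55)]
```

The wedge head is where it was released (columns 293 to 328, rows 210 to 244, as predicted). It is centred on the plate (columns 266 to 359), and none of the bystanders moved.

```bash
python3 -c "
from station import arm
print(arm.close_job())"
```

```text
the job is handed in; nothing more can be done
None
```

I pushed the wedge straight in under the bar until it jammed at about 14.6 N (your range is 12 to 18 N) and let go; it stayed in place, the other things in the scene camera's view did not move, and the job is handed in, but the clamping force left on the plate could not be measured.

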